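# Tap-centre a pot on the banding wheel

### The arm

A 7-joint arm with a two-finger parallel gripper is mounted at the origin on the work surface. World frame = base frame: x ahead of the robot, y to its left, z up, the work surface at z = 0. Lengths are in m, angles in rad, forces in N, time in s.
With the tool pointing down it reaches from about 0.425 to 0.875 m from the base axis. Payload 8.4 kg.
Tool frame: the origin (TCP) lies midway between the tips of the shut fingers; the grasp point (between the pads) lies 19 mm behind it (manip.grasp_offset is the distance from the TCP to the grasp point, in m); z points along the fingers, y is the line along which they close (so a half turn about z gives the same grasp; the last joint's range is limited). The gripper opens to 85 mm and grips with 20 to 120 N. Pads are 22 mm wide; open, the fingers measure 114 mm over their backs; the gripper's body (76 mm by 85 mm) begins 54 mm behind the grasp point. The pads swing forward as they close: fully open they stand 13 mm farther back than shut.
Start: joints at [1.18, 0.333, 0.04, 1.465, -0.013, 1.343, -0.059], TCP at [0.187, -0.623, 0.231] pointing down, gripper open.
Joint ranges: [-2.58, 2.58], [-0.38, 2.09], [-1.3, 1.39], [0.25, 2.4], [-1.5, 4.64], [0.08, 2.09], [-2.65, 2.65]. Speed limits (rad/s): [2.22, 2.22, 2.79, 2.79, 3.14, 3.14, 3.14].

### API

Orientations are given as a 3x3 rotation matrix whose columns are the frame's x, y, z axes.
In Python, from plant import monitor, snapshot, hand_in, manip gives the robot as it stands.
- The arm moves only by the tool send_rows, never from a script. Its argument "steps" is a list of rows, each a list of 7 numbers: the turn, a rotation vector about the world's x, y, z scaled (see below), then the shift along the world's x, y, z scaled (see below), then the opening, from -1 (shut) to 1 (fully open). In form: [[wx, wy, wz, x, y, z, jaw], ...]. A call has 1 to 12 rows; each row shifts and turns the commanded pose from where the row before left it; what a row does not reach is not made up. The controller multiplies each number of a shift by 50 mm and each number of a turn by 5 degrees. A row lasts 1/10 s, in which the tool goes at most 50 mm and 8.59 degrees, less where a joint would pass 70% of its speed; a pose out of reach is approached as far as the arm can. A call with a number of a shift or a turn outside -1 to 1 is refused whole. A call with a gripper value outside its range is refused whole. The fingers move at their own pace and stop on an object; the grip force is fixed at half the most. Time passes only in rows, so rows that do not move let the fingers close. It gives the time, the measured TCP pose, the force, the opening and the grip force at its end, in the units of the state.
- monitor.read_state(): the state, without advancing time (a new reading comes with each control period).
- snapshot(name): name is "side" or "top"; returns a dict with "pixels" (400x640x3 uint8, blue, green, red), "fx", "fy", "cx", "cy" (pixels), "cam_to_world" (4x4, takes a point from camera to world coordinates). Camera axes: x right, y down, z forward; pixel columns grow to the right and rows downward; lengths in m; the calibration is good to about 2 mm. A picture is of the moment at which its call begins. There is no depth.
- hand_in(): hands the job in; it is judged then, once.
The state is a dict: "time_s": time; "q": joint angles; "dq": joint speeds; "tau": joint torques, N m; "tool_pos": TCP position; "orientation": TCP orientation; "wrist_force": force on the tool from outside, world axes, zero at the start; "moment": the same for the moment, N m; "finger_gap": finger opening in m; "gripper_force": force on a finger pad.
Only numpy, scipy, OpenCV 4.12 (cv2) and the standard library are available. Lean on these libraries where they do the work, as an engineer would, in place of code of your own. Each camera call takes 0.05 s, during which the arm holds its last target. There are 200 camera calls.

### The job

The fired clay pot stands off-centre on the banding wheel. Push it gently along the wheel head with the fingertips, in one nudge or several, until its foot stands wholly inside the painted blue ring, clear of the ring all round, then draw the hand away. Do not grip, lift or tip the pot, and leave the jar, the cup and the wooden rib where they are.

Things in the scene. Friction and masses are not known exactly. Their poses are not given: they have to be found in the camera images.
- pot: Straight-sided, open-topped round pot of fired orange-brown clay: outer diameter 110 mm over its whole height, height 60 mm, wall 7 mm, about 0.3 to 0.6 kg. It is loose and stands upright on the wheel head and slides when pushed with roughly 1 to 6 N. Origin at the centre of its underside, z axis up.
- ring_centre (a point): Centre of the painted blue ring, which is also the centre of the banding wheel's round aluminium head, on its top face, 60 mm above the bench. Ring: flat paint, inner diameter 134 mm, outer 142 mm. Head: 280 mm in diameter, 14 mm thick, on a narrower dark foot; heavy and locked, it neither turns nor shifts. z axis up; the direction of x and y means nothing.
- jar_centre (a point): Green glass jar with a white cap, 60 mm in diameter, 95 mm high, standing on the bench beside the wheel; loose, to be left alone. Point at its centre, half-way up.
- cup_centre (a point): White open plastic cup, 66 mm in diameter at the rim, 85 mm high, standing on the bench beside the wheel; loose and light, to be left alone. Point at its centre, half-way up.
- rib: Flat wooden rib (shaping tool), 100 x 50 x 12 mm, lying on the bench by the far left of the wheel (seen from the robot); loose, to be left alone. Origin at the centre of its underside, x along its length.
Mind the look-alikes: they are no part of the job. What is shaped like the pot but purple or turquoise is not meant.

How it is judged:
At the end, for the whole second after the job is handed in: The pot stands upright and at rest on the wheel head, its centre within 12 mm of the ring's centre (its foot does not reach the ring), and the jar, cup and rib are within 30 mm of where they were (horizontal distance between pot and ring_centre below 0.012 m and z of pot in the frame of ring_centre between -0.006 and 0.006 m and angle between pot's own z axis and vertical below 0.06 rad and linear speed of pot below 0.01 m/s and angular speed of pot below 0.1 rad/s and not (distance of jar_centre from where it was at the start of the episode above 0.03 m) and not (distance of cup_centre from where it was at the start of the episode above 0.03 m) and not (distance of rib from where it was at the start of the episode above 0.03 m)); the robot touches nothing.
It fails at once if the pot is lifted: its underside more than 12 mm above the wheel head (z of pot in the frame of ring_centre above 0.012 m).
It fails at once if the pot is tipped by more than 0.2 rad (angle between pot's own z axis and vertical above 0.2 rad).
It fails at once if the pot is pushed off the wheel head (z of pot in the frame of ring_centre below -0.012 m).
It fails at once if the pot is gripped or shoved hard: the fingers bear on it with more than 18 N (contact force between the fingers and pot above 18 N).
It fails at once if the jar, the cup or the rib is moved by more than 30 mm (distance of any of jar_centre, cup_centre, rib from where it was at the start of the episode above 0.03 m).
It also fails if it takes over 35 s, if anything falls off the work surface, if the arm or the gripper's body presses on something with over 40 N, if the wrist force passes 120 N, or if a joint passes its speed limit or range.

## Working session

There is one attempt and no reset: what is moved stays moved. The work goes in short steps, Python scripts to look and compute and a tool call to move; the robot and the scene stay as the last step left them, time stands still between calls to the robot, and variables do not carry over. Pictures are saved under pics/ and viewed, at most 10 in all, crops included, and the job is handed in when it is done.

Besides the shell and the picture viewer there is one more tool, called after "Emit:" as a command line: name --pt "numbers of a row" for each row, then --argument value for the rest. send_rows: Moves the arm, as the interface text tells. Shifts and turns lie within -1 to 1; 1 stands for 50 mm of shift or 5 degrees of turn. Its arguments: {"type":"object","properties":{"steps":{"type":"array","items":{"type":"array","items":{"type":"number","minimum":-1,"maximum":1}}}},"required":["steps"]}

```bash
mkdir -p pics; python3 - <<'E'
from plant import monitor, snapshot
import cv2,numpy as np
for n in("top","side"):
    s=snapshot(n); cv2.imwrite(f"pics/{n}0.png",s["pixels"]); print(n,s["fx"],s["fy"],s["cx"],s["cy"],np.round(s["cam_to_world"],4).tolist())
st=monitor.read_state(); print(st["time_s"],st["tool_pos"],np.round(st["orientation"],3).tolist(),st["finger_gap"])
E
```

```text
top 403.1608625908623 403.1608625908623 320.8515858551845 207.54898494438555 [[0.0235, -0.9854, 0.1686, 0.4791], [-0.9993, -0.0283, -0.0257, 0.0173], [0.03, -0.1679, -0.9853, 1.003], [0.0, 0.0, 0.0, 1.0]]
side 378.3589283964372 378.3589283964372 320.37612881250834 194.01727241287648 [[-0.9711, -0.1604, 0.1765, 0.4433], [-0.2379, 0.7084, -0.6646, 0.6498], [-0.0184, -0.6874, -0.7261, 0.7759], [0.0, 0.0, 0.0, 1.0]]
0.1 [ 0.18682197 -0.62213188  0.23051008] [[0.958, 0.288, -0.001], [0.288, -0.958, 0.001], [-0.0, -0.001, -1.0]] 0.08552578522355804
```

View pics/top0.png

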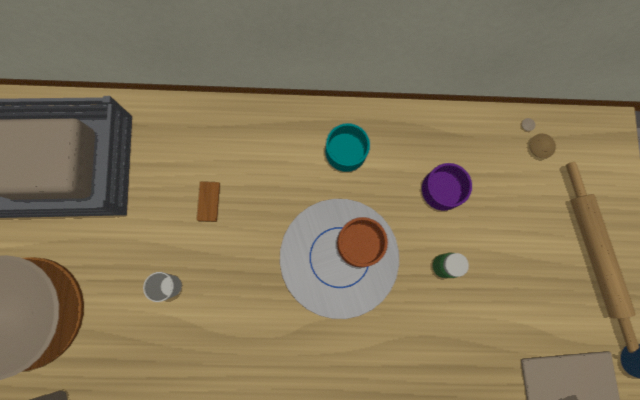

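View pics/side0.png

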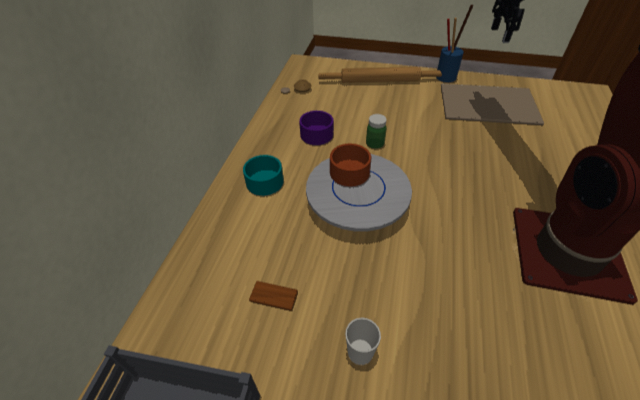

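Three pot-shaped things appear in the top view: turquoise at (347,147), purple at (447,187) and orange-brown at (363,242). The orange-brown one is the pot, because it has the right colour and stands on the wheel inside/over the blue ring (340,257). The jar is at (452,265), the cup at (160,287) and the rib at (208,201).

```bash
cat > h.py <<'E'
import cv2,numpy as np
from scipy.optimize import least_squares
from plant import snapshot
def cast(s,uv,z):
    uv=np.atleast_2d(uv).astype(float); T=s["cam_to_world"]
    d=np.c_[(uv[:,0]-s["cx"])/s["fx"],(uv[:,1]-s["cy"])/s["fy"],np.ones(len(uv))]@T[:3,:3].T
    return (T[:3,3]+d*((z-T[2,3])/d[:,2])[:,None])[:,:2]
def big(m):
    c,_=cv2.findContours(m,cv2.RETR_EXTERNAL,cv2.CHAIN_APPROX_NONE); return max(c,key=cv2.contourArea)[:,0]
def circ(p,r=None):
    f=lambda q: np.hypot(*(p-q[:2]).T)-(q[2] if r is None else r)
    o=least_squares(f,[*p.mean(0),.06][:3 if r is None else 2],loss="soft_l1",f_scale=.002); return o.x,np.sqrt(np.mean(o.fun**2))
def pot(s,roi=None):
    hsv=cv2.cvtColor(s["pixels"],cv2.COLOR_BGR2HSV)
    m=cv2.inRange(hsv,(3,150,50),(13,255,255))
    if roi: k=np.zeros_like(m); k[roi[1]:roi[3],roi[0]:roi[2]]=255; m&=k
    c=big(cv2.morphologyEx(m,cv2.MORPH_CLOSE,np.ones((5,5)))); p=cast(s,cv2.convexHull(c)[:,0],.12)
    cam=s["cam_to_world"][:2,3]; v=p.mean(0)-cam; v/=np.linalg.norm(v)
    d=p-p.mean(0); far=p[(d@v)>-.01]   # rim seen on the side away from the camera
    return circ(far,.055),circ(far),len(far)
def ring(s,roi):
    hsv=cv2.cvtColor(s["pixels"],cv2.COLOR_BGR2HSV)
    m=cv2.inRange(hsv,(100,90,50),(125,255,255)); k=np.zeros_like(m); k[roi[1]:roi[3],roi[0]:roi[2]]=255
    v,u=np.nonzero(m&k); return circ(cast(s,np.c_[u,v],.06)),len(u)
E
python3 - <<'E'
from h import *
t=snapshot("top"); s=snapshot("side")
print("pot",pot(t,(280,200,400,320)),pot(s,(300,130,420,240)))
print("ring",ring(t,(280,200,400,320)),ring(s,(300,140,420,240)))
for n,uv,z in(("jar",(456,265),.095),("cup",(158,287),.085),("rib",(208,201),.012),("turq",(347,147),.06),("purp",(447,187),.06)): print(n,cast(t,uv,z))
cv2.imwrite("pics/crop.png",cv2.resize(t["pixels"][190:330,270:480],None,fx=3.5,fy=3.5,interpolation=cv2.INTER_CUBIC))
E
```

```text
pot ((array([ 0.55572483, -0.09650467]), np.float64(0.0015591277724718497)), (array([ 0.5574865 , -0.09942322,  0.05229885]), np.float64(0.00022347996574587238)), 17) ((array([ 0.55931783, -0.0999318 ]), np.float64(0.0010535188749504184)), (array([ 0.55950896, -0.10230381,  0.05310751]), np.float64(0.00045533512590510385)), 14)
ring ((array([ 0.5254105 , -0.05319898,  0.06892391]), np.float64(0.000826413527357943)), 161) ((array([ 0.52675626, -0.0562812 ,  0.06902446]), np.float64(0.0011641886560422785)), 130)
jar [[ 0.51189128 -0.31407204]]
cup [[0.44784097 0.34906761]]
rib [[0.65713277 0.27183683]]
turq [[ 0.79220561 -0.06754137]]
purp [[ 0.6996116  -0.31108748]]
```

View pics/crop.png

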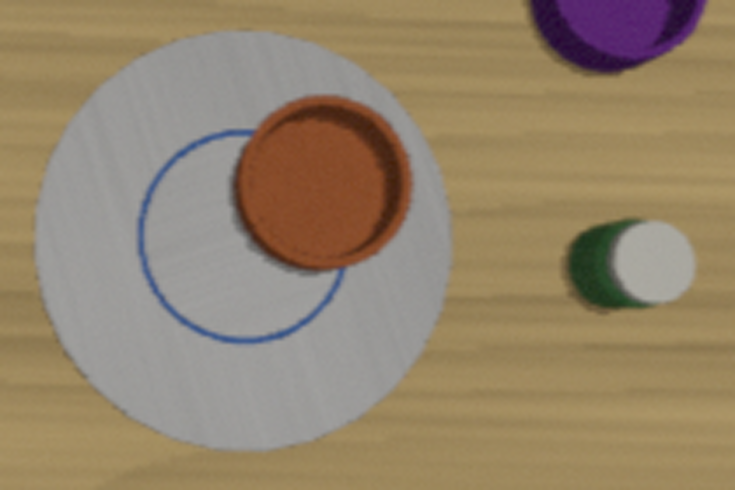

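The crop confirms it: the orange-brown pot overlaps the ring at its upper right, with nothing else on the wheel. It has to move about (-0.032, +0.045) m. I'll use half-open fingers as a two-point cradle, with the closing line across the push direction.

Emit:
send_rows --pt "0 0 0.9 0.355 0.372 0 0.18" --pt "0 0 0.9 0.355 0.372 0 0.18" --pt "0 0 0.9 0.355 0.372 0 0.18" --pt "0 0 0.9 0.355 0.372 0 0.18" --pt "0 0 0.9 0.355 0.372 0 0.18" --pt "0 0 0.9 0.355 0.372 0 0.18" --pt "0 0 0.9 0.355 0.372 0 0.18" --pt "0 0 0.9 0.355 0.372 0 0.18" --pt "0 0 0.9 0.355 0.372 0 0.18" --pt "0 0 0.9 0.355 0.372 0 0.18" --pt "0 0 0.9 0.355 0.372 0 0.18" --pt "0 0 0.9 0.355 0.372 0 0.18"

```text
time_s: 1.4
tool_pos: [0.4009, -0.3982, 0.2313]
orientation: [[0.326, 0.945, -0.0], [0.945, -0.326, 0.0], [-0.0, -0.0, -1.0]]
wrist_force: [-0.5, 0.3, -0.5]
finger_gap: 0.0505
gripper_force: 0.0
```

Emit:
send_rows --pt "0 0 0.9 0.355 0.372 0 0.18" --pt "0 0 0.9 0.355 0.372 0 0.18" --pt "0 0 0.9 0.355 0.372 0 0.18" --pt "0 0 0.9 0.355 0.372 0 0.18" --pt "0 0 0.9 0.355 0.372 0 0.18" --pt "0 0 0.9 0.355 0.372 0 0.18" --pt "0 0 0.9 0.355 0.372 0 0.18" --pt "0 0 0.9 0.355 0.372 0 0.18" --pt "0 0 0.9 0.355 0.372 0 0.18" --pt "0 0 0.9 0.355 0.372 0 0.18" --pt "0 0 0.9 0.355 0.372 0 0.18" --pt "0 0 0.9 0.355 0.372 0 0.18"

```text
time_s: 2.6
tool_pos: [0.6144, -0.1745, 0.2312]
orientation: [[-0.575, 0.818, 0.0], [0.818, 0.575, 0.0], [0.0, 0.0, -1.0]]
wrist_force: [0.2, -0.5, 0.5]
finger_gap: 0.0505
gripper_force: 0.0
```

Emit:
send_rows --pt "0 0 0 0 0 -0.4 0.18" --pt "0 0 0 0 0 -0.4 0.18" --pt "0 0 0 0 0 -0.4 0.18" --pt "0 0 0 0 0 -0.4 0.18" --pt "0 0 0 0 0 -0.4 0.18" --pt "0 0 0 0 0 -0.4 0.18" --pt "0 0 0 0 0 -0.4 0.18" --pt "0 0 0 0 0 -0.38 0.18" --pt "0 0 0 0 0 0 0.18"

```text
time_s: 3.5
tool_pos: [0.6118, -0.175, 0.0694]
orientation: [[-0.572, 0.82, -0.004], [0.82, 0.572, 0.002], [0.004, -0.003, -1.0]]
wrist_force: [0.3, 0.5, -0.8]
finger_gap: 0.0506
gripper_force: 0.0
```

```bash
python3 - <<'E'
from h import *
s=snapshot("side")["pixels"][60:260,250:490]; t=snapshot("top")["pixels"][140:340,260:500]
cv2.imwrite("pics/c2.png",cv2.resize(np.vstack([s,np.pad(t,((0,0),(0,0),(0,0)))]),None,fx=1.5,fy=1.5) if 0 else cv2.resize(np.hstack([s,t]),None,fx=1.65,fy=1.65))
E
```

```text
(no output)
```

View pics/c2.png

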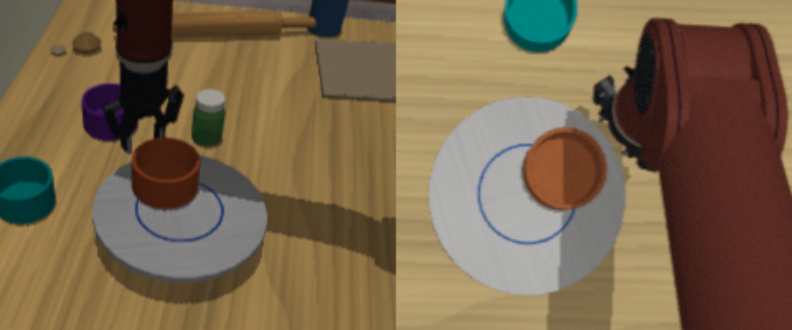

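The fingers hang behind the pot on its far right, clear of everything. I'll close in slowly.

Emit:
send_rows --pt "0 0 0 -0.046 0.065 0 0.18" --pt "0 0 0 -0.046 0.065 0 0.18" --pt "0 0 0 -0.046 0.065 0 0.18" --pt "0 0 0 -0.046 0.065 0 0.18" --pt "0 0 0 -0.035 0.049 0 0.18" --pt "0 0 0 -0.035 0.049 0 0.18" --pt "0 0 0 -0.035 0.049 0 0.18" --pt "0 0 0 -0.035 0.049 0 0.18" --pt "0 0 0 -0.035 0.049 0 0.18" --pt "0 0 0 -0.035 0.049 0 0.18" --pt "0 0 0 -0.035 0.049 0 0.18" --pt "0 0 0 -0.035 0.049 0 0.18"

```text
time_s: 4.8
tool_pos: [0.5898, -0.1438, 0.0724]
orientation: [[-0.569, 0.822, 0.0], [0.822, 0.569, -0.001], [-0.001, 0.0, -1.0]]
wrist_force: [1.2, -1.3, -1.2]
finger_gap: 0.0503
gripper_force: 0.5
```

```bash
cat > m.py <<'E'
from h import *
t=snapshot("top"); s=snapshot("side")
print("pot",pot(t,(280,200,400,320)),pot(s,(300,130,420,240)))
print("ring",ring(t,(280,200,390,320)),ring(s,(300,140,420,240)))
E
python3 m.py
```

```text
pot ((array([ 0.59075326, -0.12797562]), np.float64(0.021194413399962603)), (array([ 0.58757537, -0.13556353,  0.0757014 ]), np.float64(0.005265513289309701)), 7) ((array([ 0.55548511, -0.09409753]), np.float64(0.0014463981364283933)), (array([ 0.55579394, -0.09599682,  0.05359609]), np.float64(0.0014362392238648513)), 14)
ring ((array([ 0.52544342, -0.05313998,  0.06890066]), np.float64(0.0008159120425098704)), 158) ((array([ 0.5267276 , -0.05627893,  0.06905428]), np.float64(0.001133823842701513)), 126)
```

Contact is made at about 2 N. About 49 mm remain.

Emit:
send_rows --pt "0 0 0 -0.035 0.049 0 0.18" --pt "0 0 0 -0.035 0.049 0 0.18" --pt "0 0 0 -0.035 0.049 0 0.18" --pt "0 0 0 -0.035 0.049 0 0.18" --pt "0 0 0 -0.035 0.049 0 0.18" --pt "0 0 0 -0.035 0.049 0 0.18" --pt "0 0 0 -0.035 0.049 0 0.18" --pt "0 0 0 -0.035 0.049 0 0.18" --pt "0 0 0 -0.035 0.049 0 0.18" --pt "0 0 0 -0.035 0.049 0 0.18" --pt "0 0 0 -0.035 0.049 0 0.18" --pt "0 0 0 0 0 0 0.18"

```text
time_s: 6.1
tool_pos: [0.5702, -0.116, 0.0723]
orientation: [[-0.57, 0.822, -0.0], [0.822, 0.57, 0.0], [0.0, -0.0, -1.0]]
wrist_force: [1.3, 0.1, -0.6]
finger_gap: 0.0503
gripper_force: 0.1
```

```bash
cat >> m.py <<'E'
s=s["pixels"][60:260,250:490]; t=t["pixels"][140:340,260:500]
import time
cv2.imwrite("pics/c3.png",cv2.resize(np.hstack([s,t]),None,fx=1.65,fy=1.65))
E
python3 m.py
```

```text
pot ((array([ 0.45003753, -0.16466321]), np.float64(0.09417053830829031)), (array([ 0.52389582, -0.15621326,  0.13081135]), np.float64(0.0005544496715148155)), 5) ((array([ 0.53563399, -0.06621671]), np.float64(0.0014825651370721773)), (array([ 0.53609575, -0.06804942,  0.05351623]), np.float64(0.001358096975523248)), 14)
ring ((array([ 0.52548673, -0.05313648,  0.06891149]), np.float64(0.0008382337228454392)), 158) ((array([ 0.52676247, -0.05628899,  0.0690327 ]), np.float64(0.0011818244531215617)), 127)
```

View pics/c3.png

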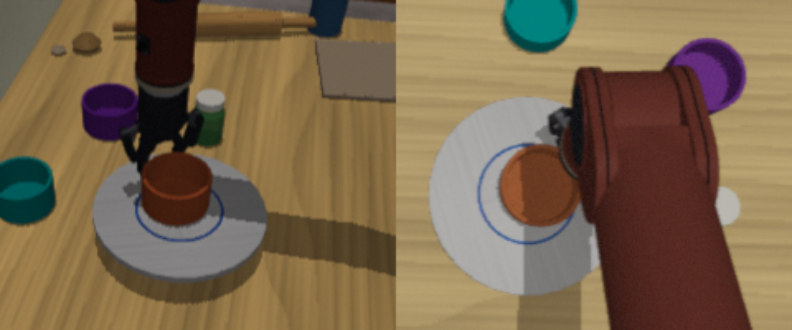

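The pot is following straight, upright, with about 14 mm to go. I'll finish the push, settle, then draw back along the push line and up.

Emit:
send_rows --pt "0 0 0 -0.035 0.046 0 0.18" --pt "0 0 0 -0.035 0.046 0 0.18" --pt "0 0 0 -0.035 0.046 0 0.18" --pt "0 0 0 -0.035 0.046 0 0.18" --pt "0 0 0 -0.035 0.046 0 0.18" --pt "0 0 0 0 0 0 0.18" --pt "0 0 0 0.06 -0.08 0 0.18" --pt "0 0 0 0.12 -0.16 0 0.18" --pt "0 0 0 0.2 -0.27 0 0.18" --pt "0 0 0 0.2 -0.27 0 0.18" --pt "0 0 0 0.2 -0.27 0 0.18" --pt "0 0 0 0 0 0 0.18"

```text
time_s: 7.4
tool_pos: [0.6017, -0.1605, 0.072]
orientation: [[-0.567, 0.824, 0.0], [0.824, 0.567, -0.001], [-0.001, -0.0, -1.0]]
wrist_force: [-0.3, -0.2, -0.0]
finger_gap: 0.0503
gripper_force: 0.0
```

Emit:
send_rows --pt "0 0 0 0 0 0.4 0.18" --pt "0 0 0 0 0 0.4 0.18" --pt "0 0 0 0 0 0.4 0.18" --pt "0 0 0 0 0 0.4 0.18" --pt "0 0 0 0 -0.4 0.4 0.18" --pt "0 0 0 0 -0.6 0.4 0.18" --pt "0 0 0 0 -0.6 0.2 0.18" --pt "0 0 0 0 -0.6 0 0.18" --pt "0 0 0 0 -0.6 0 0.18" --pt "0 0 0 0 -0.6 0 0.18" --pt "0 0 0 0 -0.4 0 0.18" --pt "0 0 0 0 0 0 0.18"

```text
time_s: 8.6
tool_pos: [0.5996, -0.3511, 0.2015]
orientation: [[-0.566, 0.824, -0.001], [0.824, 0.566, -0.001], [0.0, -0.001, -1.0]]
wrist_force: [0.5, -0.5, -0.3]
finger_gap: 0.0505
gripper_force: 0.0
```

```bash
sed -i s/c3.png/c4.png/ m.py; python3 m.py
```

```text
pot ((array([ 0.52441464, -0.05215679]), np.float64(0.001729699013532634)), (array([ 0.52546099, -0.05540997,  0.05231335]), np.float64(0.00016200873569066637)), 16) ((array([ 0.52665213, -0.0540105 ]), np.float64(0.0011827646006607787)), (array([ 0.52671811, -0.05664186,  0.0529151 ]), np.float64(0.0004159159050881363)), 12)
ring ((array([ 0.52534748, -0.05312594,  0.06887842]), np.float64(0.0008072094631819546)), 213) ((array([ 0.52669215, -0.05631846,  0.06904442]), np.float64(0.0011568123741920653)), 127)
```

View pics/c4.png

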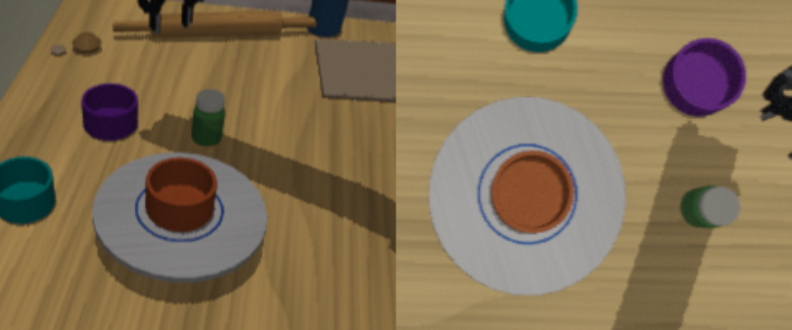

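The pot is centred within about 2 mm in both views. It is upright, the ring is visible all round it, and the hand is clear.

```bash
python3 -c "
from plant import hand_in
print(hand_in())"
```

```text
the job is handed in; nothing more can be done
None
```

The pot stands upright inside the blue ring, about 2 mm off-centre by both cameras; the jar, cup and rib were not touched, the hand was drawn clear, and the job was handed in after about 9 s (no verdict was returned).

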